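# Switch the dust extraction to the other inlet

## Task

Switch the grinding bench's dust extraction over to its other inlet: with the fingertips, push the slide gate that is shut fully open to its stop, and only then push the other gate, which stands open, fully shut. Push on one face of a gate's upright tab at a time: do not pinch the tabs. Leave the things lying on the bench where they are.

Things in the scene. Friction and masses are not known exactly. Their poses are not given: they have to be found in the camera images.
- idle_inlet: Fixed dust-extraction inlet whose gate is shut at the start: a sheet-metal box 120 (x) by 220 (y) by 76 mm high. Origin: centre of its underside, on the bench. Its x points to the side with the pipe elbow (reaching 175 mm from the origin, 70 mm high), y the way its gate opens, z up. Round 80 mm mouth in its top at y = -50 mm.
- idle_gate (a joint): Slide gate on top of idle_inlet: steel plate 100 x 100 x 4 mm, its top 81 mm above the bench, between rails at x = +-56 mm and end stops at y = +-107 mm (tops at most 86 mm above the bench). 0 = fully shut (over the mouth), 0.09 m = fully open; grows along the housing's +y. Stays where it is left, takes about 3 N to slide, stops hard at both ends.
- idle_tab_top (a point): Middle of the top edge of the steel push tab standing across the middle of idle_gate: 90 mm along the housing's x, 12 mm thick along its y (two 6 mm halves), 35 mm high (81 to 116 mm above the bench). In the housing's frame at x = 0, y = -50 mm + gate value, z = 116 mm. Axes as the housing's. Both faces are free: push on the right (-y) face to open, on the left (+y) face to shut.
- live_inlet: Fixed dust-extraction inlet whose gate stands open (0.06 to 0.088 m) at the start: a sheet-metal box 120 (x) by 220 (y) by 76 mm high. Origin: centre of its underside, on the bench. Its x points to the side with the pipe elbow (reaching 175 mm from the origin, 70 mm high), y the way its gate opens, z up. Round 80 mm mouth in its top at y = -50 mm.
- live_gate (a joint): Slide gate on top of live_inlet: steel plate 100 x 100 x 4 mm, its top 81 mm above the bench, between rails at x = +-56 mm and end stops at y = +-107 mm (tops at most 86 mm above the bench). 0 = fully shut (over the mouth), 0.09 m = fully open; grows along the housing's +y. Stays where it is left, takes about 3 N to slide, stops hard at both ends.
- live_tab_top (a point): Middle of the top edge of the steel push tab standing across the middle of live_gate: 90 mm along the housing's x, 12 mm thick along its y (two 6 mm halves), 35 mm high (81 to 116 mm above the bench). In the housing's frame at x = 0, y = -50 mm + gate value, z = 116 mm. Axes as the housing's. Both faces are free: push on the right (-y) face to open, on the left (+y) face to shut.
- casting: Loose solid steel casting shaped like a stepped bowl, 100 mm across at the top, 64 mm at the foot, 65 mm high, standing beyond the jar, between the pipe elbows. Origin: centre of its underside. Bystander.
- flange: Loose flat steel ring, 96 mm across, 56 mm hole, 24 mm high, lying to the left of the inlets. Origin: centre of its underside. Bystander.
- jar: Loose closed amber jar, 58 mm across, 100 mm high, standing between the two inlets. Origin: centre of its underside. Bystander.
- brush: Loose hand brush with a wooden handle, 180 mm long, lying to the right of the inlets. Origin: under its middle, x along its length. Bystander.

How it is judged:
On the way, in this order (a step that is already met when the one before it is completed fails the run):
1. the gate that was shut is fully open, and the other gate still stands open (value of joint idle_gate above 0.084 m and value of joint live_gate above 0.045 m), for 0.2 s.
2. the other gate is fully shut (value of joint live_gate below 0.005 m), for 0.2 s.
At the end, for the whole second after the job is handed in: The gate that was shut is open to within 6 mm of its stop (above 0.084 m), the gate that was open is shut to within 5 mm (below 0.005 m), both at rest, and each bystander is within 20 mm of where it stood (value of joint idle_gate above 0.084 m and value of joint live_gate below 0.005 m and velocity of joint idle_gate between -0.01 and 0.01 m/s and velocity of joint live_gate between -0.01 and 0.01 m/s and distance of each of casting, flange, jar, brush from where it was at the start of the episode below 0.02 m); the robot touches nothing.
It fails at once if the open gate is pushed nearly shut (below 0.03 m) while the other is not yet open (below 0.08 m) (value of joint live_gate below 0.03 m and value of joint idle_gate below 0.08 m).
It fails at once if a tab is pinched or gripped: the fingers press on both of its halves at once (over 2 N each) ((contact force between the fingers and idle_gate_c1 above 2 N and contact force between the fingers and idle_gate_c2 above 2 N) or (contact force between the fingers and live_gate_c1 above 2 N and contact force between the fingers and live_gate_c2 above 2 N)).
It fails at once if a bystander is lifted, carried or pushed more than 20 mm (distance of any of casting, flange, jar, brush from where it was at the start of the episode above 0.02 m).
It also fails if it takes over 48 s, if anything falls off the work surface, if the arm or the gripper's body presses on something with over 40 N, if the wrist force passes 120 N, or if a joint passes its speed limit or range.

## Robot

A 7-joint arm with a two-finger parallel gripper is mounted at the origin on the work surface. World frame = base frame: x ahead of the robot, y to its left, z up, the work surface at z = 0. Lengths are in m, angles in rad, forces in N, time in s.
With the tool pointing down it reaches from about 0.4 to 0.85 m from the base axis. Payload 4.4 kg.
Tool frame: the origin (TCP) lies at the very end of the fingers, on their centre line; the grasp point (between the pads) lies 19 mm behind it; z points along the fingers, x is the direction in which the jaws open and shut, and the axes are right-handed (so a half turn about z gives the same grasp; the last joint's range is limited). The gripper opens to 94 mm and grips with 3 to 60 N. Pads are 16 mm wide; open, the fingers measure 119 mm over their backs; the gripper's body (75 mm by 177 mm) begins 78 mm behind the grasp point.
Start: joints at [1.173, 0.628, 0.038, 1.517, -0.027, 0.996, -0.02], TCP at [0.212, -0.615, 0.205] pointing down, gripper open.
Joint ranges: [-3.06, 3.06], [-0.37, 2.12], [-1.25, 1.32], [0.18, 2.47], [-1.1, 4.24], [0.23, 1.98], [-2.94, 2.94]. Speed limits (rad/s): [2.57, 2.57, 3.14, 3.14, 3.14, 3.14, 3.14].

## Interface

Orientations are given as a rotation vector (axis times angle).
In Python, from cell import manip gives the robot as it stands.
- The arm moves only by the shell command python3 -m crank 'ROWS' [OPENING] [FORCE]. ROWS is JSON, a list of rows, each a list of 2 entries, a list of its own where there are three numbers: the shift along the world's x, y, z in mm, then the turn about the world's z in degrees. A call has 1 to 5 rows; each row shifts and turns the commanded pose from where the row before left it; what a row does not reach is not made up. A row lasts 1/10 s, in which the tool goes at most 50 mm and 8.59 degrees, less where a joint would pass 70% of its speed; a pose out of reach is approached as far as the arm can. A call with a gripper value outside its range is refused whole. OPENING is the opening, from 0 (shut) to 1 (fully open), set as the call begins (- or left out, the last holds). The fingers move at their own pace and stop on an object; FORCE is the grip in N (left out, the last holds). Time passes only in rows, so rows that do not move let the fingers close. It gives the time, the measured TCP pose, the force and the opening at its end, in the units of the state.
- manip.get_state(): the state, without advancing time (a new reading comes with each control period).
- manip.camera(name): name is "scene" or "side" or "wrist"; returns a dict with "image" (400x640x3 uint8, red, green, blue), "z_map" (400x640 float32, m along the optical axis (not along the pixel's ray), 0 where there is no reading), "K" (3x3 intrinsics, pixels), "camera_from_world" (4x4, takes a point from world to camera coordinates). Camera axes: x right, y down, z forward; pixel columns grow to the right and rows downward; lengths in m; the calibration is good to about 2 mm. A picture is of the moment at which its call begins.
- manip.job_done(): hands the job in, once; it reports no verdict.
The state is a dict: "time": time; "joint_pos": joint angles; "qvel": joint speeds; "effort": joint torques, N m; "eef_pos": TCP position; "tcp_rot": TCP orientation; "contact_force": force on the tool from outside, world axes, zero at the start; "wrist_torque": the same for the moment, N m; "grip_width": opening from 0.0 (shut) to 1.0 (fully open).
Only numpy, scipy, OpenCV 4.12 (cv2) and the standard library are available. Lean on these libraries where they do the work, as an engineer would, in place of code of your own. Each camera call takes 0.05 s, during which the arm holds its last target.

## Working session

There is one attempt and no reset: what is moved stays moved. The work goes in short steps, Python scripts to look and compute and a shell command to move; the robot and the scene stay as the last step left them, time stands still between calls to the robot, and variables do not carry over. Pictures are saved under pics/ and viewed, and the job is handed in when it is done.

```bash
ls; mkdir -p pics; python3 - <<'E'
from cell import manip
import cv2,numpy as np
print(manip.get_state())
for n in ("scene","side","wrist"):
    c=manip.camera(n); cv2.imwrite(f"pics/{n}0.png",c["image"][:,:,::-1]); np.savez(f"pics/{n}0.npz",**c)
    T=c["camera_from_world"]; print(n,c["K"][0,0],-T[:3,:3].T@T[:3,3],T[2,:3])
E
```

```text
pics
{'time': 0.0, 'joint_pos': array([ 1.1731719 ,  0.62932423,  0.03845607,  1.51833876, -0.0270158 ,
        0.99631158, -0.01996821]), 'qvel': array([ 0.0011641 , -0.00098749,  0.00060423,  0.00155677,  0.00087625,
        0.00106134,  0.00047997]), 'effort': array([-6.81248130e-04, -5.49728966e+01,  1.14359714e+00, -1.86636865e+01,
       -5.21993567e-02,  2.36438541e-02,  1.72438054e-04]), 'eef_pos': array([ 0.21155893, -0.61391039,  0.20457793]), 'tcp_rot': array([-2.55695413e+00,  1.82342503e+00,  2.39885398e-03]), 'contact_force': array([0.32595985, 0.49395694, 0.17531356]), 'wrist_torque': array([-0.01774976, -0.01117632,  0.06479188]), 'grip_width': 0.9960148237532063}
scene 464.5541800092273 [1.03410657 0.70809806 1.22240605] [-0.32151836 -0.51629773 -0.79376483]
side 440.42929579166844 [0.08696643 0.86501353 1.25197828] [ 0.32528348 -0.579711   -0.74707819]
wrist 325.50950791649757 [ 0.29145103 -0.58724411  0.38362373] [-0.27093556 -0.09175267 -0.95821468]
```

View pics/scene0.png

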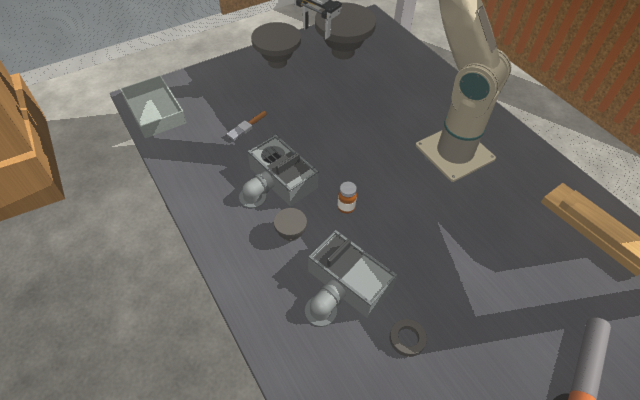

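View pics/side0.png

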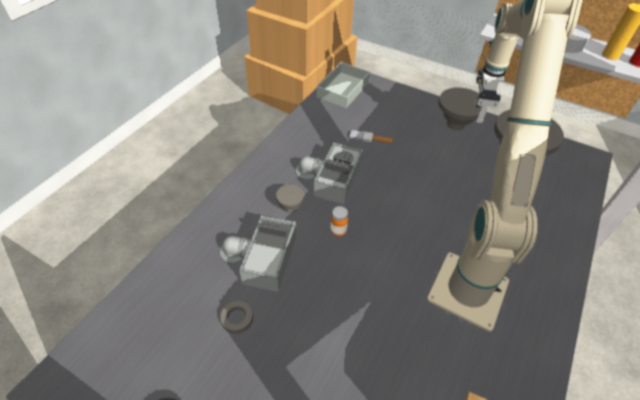

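The scene view shows the left inlet (around 350,272) with the plate over its mouth, so it is idle. The right inlet (283,168) has its mouth exposed, so it is live. The jar is between them at (347,197) and the casting is at (290,223). Next I measure the tabs and housings from the depth data.

```bash
cat > h.py <<'E'
import numpy as np,cv2
def cloud(c):
    z=c["z_map"];K=c["K"];T=c["camera_from_world"]
    v,u=np.mgrid[:400,:640]
    P=np.stack([(u-K[0,2])/K[0,0]*z,(v-K[1,2])/K[1,1]*z,z],-1)
    W=(P-T[:3,3])@T[:3,:3]
    W[z<=0]=np.nan
    return W
E
python3 - <<'E'
import numpy as np,cv2
from h import *
for n in ("scene","side"):
    c=np.load(f"pics/{n}0.npz");W=cloud(c)
    m=((W[...,0]>.3)&(W[...,0]<1.0)&(abs(W[...,1])<.7))
    t=W[m]
    for lo,hi,lab in ((.02,.2,'all'),(.07,.09,'top'),(.1,.125,'hi')):
        mm=(m&(W[...,2]>lo)&(W[...,2]<hi)).astype(np.uint8)
        k,L,s,ce=cv2.connectedComponentsWithStats(mm)
        for i in range(1,k):
            if s[i,4]<12: continue
            p=W[L==i]; r=cv2.minAreaRect(p[:,:2].astype(np.float32)*1000)
            print(n,lab,s[i,4],'px',ce[i].round(),'mean',p.mean(0).round(3),'zmax',p[:,2].max().round(3),'rect',np.round(r[0]),np.round(r[1]),round(r[2],1))
E
```

```text
scene all 110 px [280.  52.] mean [ 0.329 -0.689  0.119] zmax 0.136 rect [ 335. -688.] [69. 24.] 0.6
scene all 473 px [162. 121.] mean [ 0.851 -0.636  0.043] zmax 0.066 rect [ 850. -660.] [ 80. 160.] 89.7
scene all 45 px [245. 124.] mean [ 0.592 -0.488  0.023] zmax 0.026 rect [ 590. -488.] [62. 34.] 0.0
scene all 3049 px [279. 172.] mean [ 0.611 -0.188  0.07 ] zmax 0.122 rect [ 634. -201.] [223. 226.] 10.0
scene all 458 px [347. 196.] mean [0.478 0.013 0.075] zmax 0.106 rect [472.   4.] [54. 57.] 0.6
scene all 831 px [290. 223.] mean [0.678 0.004 0.063] zmax 0.073 rect [675.  -2.] [100.  98.] 58.4
scene all 4657 px [347. 276.] mean [0.631 0.244 0.074] zmax 0.121 rect [654. 243.] [222. 222.] 17.5
scene all 645 px [408. 336.] mean [0.574 0.455 0.024] zmax 0.032 rect [574. 454.] [94. 94.] 17.5
scene top 1529 px [284. 165.] mean [ 0.587 -0.197  0.08 ] zmax 0.09 rect [ 590. -209.] [133. 226.] 10.0
scene top 60 px [258. 179.] mean [ 0.686 -0.19   0.073] zmax 0.079 rect [ 691. -185.] [60. 34.] 21.8
scene top 87 px [347. 197.] mean [0.482 0.016 0.078] zmax 0.09 rect [477.  14.] [34. 54.] 55.
[... 1367 characters left out ...]
07.] [134. 226.] 10.0
side top 45 px [312. 160.] mean [ 0.691 -0.186  0.073] zmax 0.079 rect [ 696. -186.] [61. 27.] 12.7
side top 71 px [339. 220.] mean [0.465 0.021 0.078] zmax 0.089 rect [464.  17.] [55. 33.] 30.4
side top 2099 px [267. 250.] mean [0.605 0.244 0.079] zmax 0.09 rect [635. 238.] [179. 229.] 17.3
side hi 55 px [448. 113.] mean [ 0.33  -0.686  0.114] zmax 0.125 rect [ 333. -685.] [17. 62.] 75.1
side hi 126 px [337. 165.] mean [ 0.58  -0.176  0.111] zmax 0.12 rect [ 581. -179.] [89. 21.] 9.3
side hi 69 px [340. 213.] mean [0.468 0.009 0.102] zmax 0.109 rect [468.   7.] [46. 42.] 42.2
side hi 161 px [273. 229.] mean [0.62  0.186 0.112] zmax 0.122 rect [621. 185.] [90. 17.] 18.3
```

```bash
python3 - <<'E'
import cv2
for n,(x,y,w,h) in {"scene":(220,120,200,220),"side":(200,120,170,220)}.items():
    i=cv2.imread(f"pics/{n}0.png")[y:y+h,x:x+w]
    cv2.imwrite(f"pics/{n}0c.png",cv2.resize(i,None,fx=2.7,fy=2.7,interpolation=cv2.INTER_CUBIC))
E
```

```text
(no output)
```

View pics/scene0c.png

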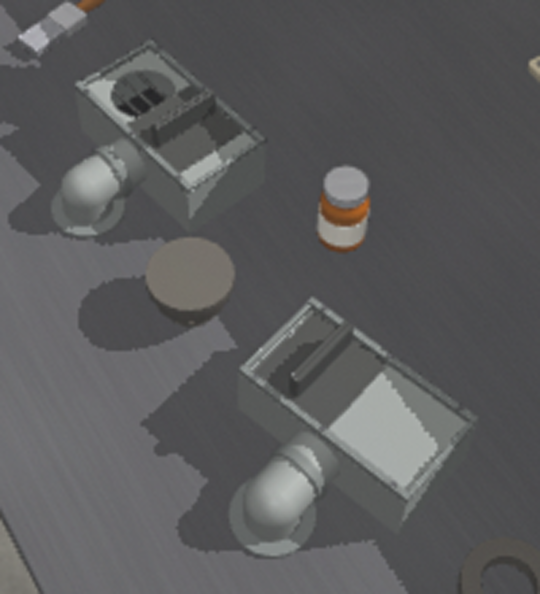

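Both views agree. The idle housing has yaw of about 17.4° with its tab at (621,184) mm. The live housing has yaw of about 10° with its tab at (582,-179) mm, so its gate is at about 0.08. I'll shut the fingers, put the jaw axis along the housing x, and go to about (633,146), on the right side of the idle tab.

```bash
python3 -m crank '[[[30,20,0],4.4],[[30,35,0],4.4],[[30,38,0],4.4],[[30,38,0],4.4],[[30,38,0],4.4]]' 0 30 && python3 -m crank '[[[28,38,0],4.4],[[28,38,0],4.4],[[28,38,0],4.4],[[28,38,0],4.4],[[28,38,0],4.4]]' && python3 -m crank '[[[20,38,0],4.4],[[20,38,0],4.4],[[20,38,0],4.4],[[20,38,0],4.4],[[15,38,0],4.4]]'
```

```text
time: 0.65
eef_pos: [0.3626, -0.4438, 0.2053]
tcp_rot: [-2.861, 1.298, 0.0]
contact_force: [-0.0, -0.4, 0.1]
grip_width: 0.61
time: 1.15
eef_pos: [0.5025, -0.2539, 0.2054]
tcp_rot: [3.056, -0.729, -0.0]
contact_force: [0.5, -1.1, -0.5]
grip_width: 0.184
time: 1.65
eef_pos: [0.5976, -0.0639, 0.2053]
tcp_rot: [-3.139, 0.132, -0.0]
contact_force: [0.5, -0.7, 0.5]
grip_width: 0.007
```

```bash
python3 -m crank '[[[7,42,0],4.4],[[7,42,0],4.4],[[7,42,0],4.4],[[7,42,0],4.4],[[7,42,0],4.6]]' && python3 -m crank '[[[0,0,-30],0],[[0,0,-20],0],[[0,0,0],0]]'
python3 - <<'E'
from cell import manip
import cv2,numpy as np
c=[manip.camera(n)["image"][:,:,::-1] for n in ("scene","side")]
a=cv2.resize(c[0][170:330,260:420],(400,400));b=cv2.resize(c[1][150:310,200:360],(400,400))
cv2.imwrite("pics/a1.png",np.hstack([a,b]))
E
```

```text
time: 2.15
eef_pos: [0.6317, 0.1459, 0.2052]
tcp_rot: [3.105, 0.475, -0.001]
contact_force: [0.7, 0.9, -0.7]
grip_width: 0.007
time: 2.45
eef_pos: [0.6293, 0.1437, 0.1522]
tcp_rot: [3.105, 0.471, -0.01]
contact_force: [-0.0, -1.1, -0.0]
grip_width: 0.001
```

View pics/a1.png

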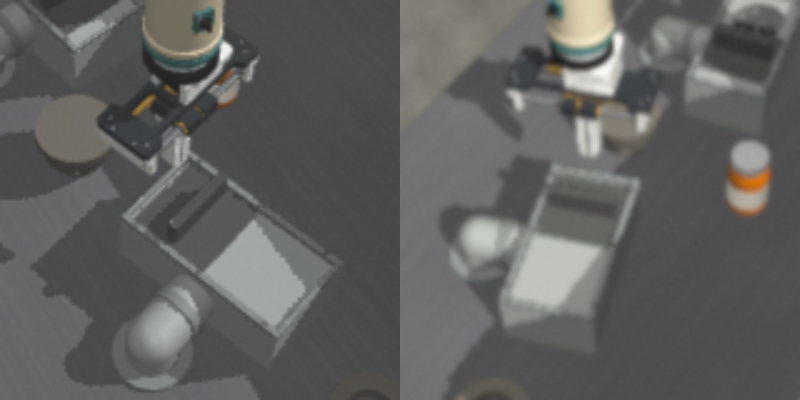

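The closed fingertips hang on the right of the idle tab, over the rear part of the housing. I descend to z = 0.094 in small steps and watch the force.

```bash
python3 -m crank '[[[0,0,-20],0],[[0,0,-20],0],[[0,0,0],0]]' && python3 -m crank '[[[0,0,-10],0],[[0,0,-6],0],[[0,0,0],0],[[0,0,0],0]]'
```

```text
time: 2.85
eef_pos: [0.6309, 0.1435, 0.1146]
tcp_rot: [3.106, 0.469, -0.004]
contact_force: [-0.5, -0.4, -0.4]
grip_width: 0.005
time: 3.25
eef_pos: [0.6321, 0.1445, 0.0999]
tcp_rot: [-3.106, -0.47, -0.001]
contact_force: [0.5, -0.2, -0.1]
grip_width: 0.007
```

```bash
python3 -m crank '[[[-2,6,-5],0],[[-3,10,0],0],[[-3,10,0],0],[[-3,10,0],0]]' && python3 -m crank '[[[-3,10,0],0],[[-3,10,0],0],[[-3,10,0],0],[[-3,10,0],0]]'
```

```text
time: 3.65
eef_pos: [0.6205, 0.18, 0.0944]
tcp_rot: [3.104, 0.47, -0.001]
contact_force: [1.3, -3.6, 0.1]
grip_width: 0.008
time: 4.05
eef_pos: [0.6078, 0.2209, 0.0944]
tcp_rot: [3.105, 0.47, -0.002]
contact_force: [-2.1, -4.0, 1.2]
grip_width: 0.008
```

```bash
python3 -m crank '[[[-3,9,0],0],[[-3,9,0],0],[[-2,7,0],0],[[0,0,0],0]]' && python3 -m crank '[[[-1,4,0],0],[[-1,4,0],0],[[0,0,0],0]]'&& python3 -m crank '[[[-1,3,0],0],[[0,0,0],0]]'
```

```text
time: 4.45
eef_pos: [0.6004, 0.2485, 0.0946]
tcp_rot: [-3.103, -0.473, -0.002]
contact_force: [0.3, 0.2, 0.0]
grip_width: 0.004
time: 4.75
eef_pos: [0.5997, 0.2525, 0.0948]
tcp_rot: [3.105, 0.469, 0.002]
contact_force: [0.2, -4.6, 1.8]
grip_width: 0.004
time: 4.95
eef_pos: [0.5997, 0.2525, 0.0948]
tcp_rot: [3.102, 0.466, 0.002]
contact_force: [0.7, -9.3, 2.6]
grip_width: 0.004
```

```bash
python3 -m crank '[[[-1,4,0],0],[[-1,4,0],0],[[0,0,0],0],[[0,0,0],0]]'
python3 - <<'E'
from cell import manip
from h import *
for n in ("scene","side"):
    c=manip.camera(n);W=cloud(c);m=(W[...,2]>.1)&(W[...,2]<.125)&(abs(W[...,0]-.6)<.1)&(abs(W[...,1]-.26)<.06)
    p=W[m]; cy=np.array([-.299,.954]); q=(p[:,:2]-[.606,.232])@cy
    print(n,len(p),np.percentile(q,[2,25,50,75,98]).round(3))
    k=m.astype(np.uint8)
    cv2.imwrite(f"pics/b_{n}.png",cv2.resize(c["image"][170:320,200:420,::-1],None,fx=3,fy=3))
E
```

```text
time: 5.35
eef_pos: [0.5996, 0.2524, 0.0949]
tcp_rot: [3.092, 0.458, 0.001]
contact_force: [3.2, -20.5, 7.9]
grip_width: 0.007
scene 174 [0.029 0.035 0.038 0.041 0.043]
side 196 [0.024 0.035 0.041 0.043 0.046]
```

View pics/b_scene.png

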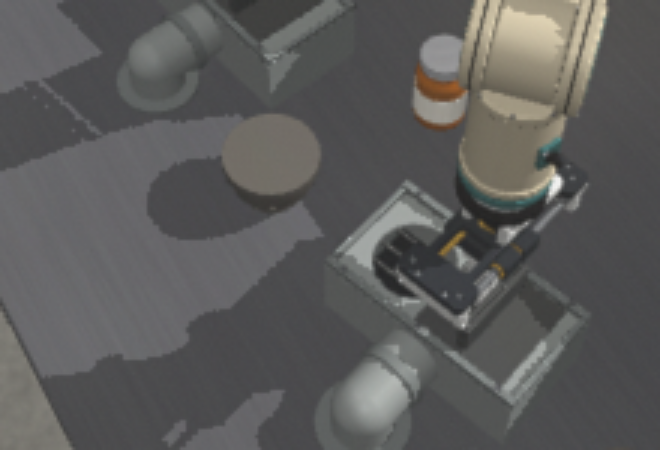

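The gate is on its stop: 20 N with no further motion, and the idle mouth is exposed at around (405,265) in the crop. I back off, lift, and check the view before starting on the live tab.

```bash
python3 -m crank '[[[3,-10,0],0],[[4,-13,0],0],[[4,-13,0],0],[[0,0,0],0]]' && python3 -m crank '[[[0,0,30],0],[[0,0,40],0],[[0,0,35],0],[[0,0,0],0]]'&& python3 -m crank '[[[-2,-40,0],-1.5],[[-2,-40,0],-1.5],[[-5,-40,0],-1.5],[[-5,-40,0],-1.5],[[-5,-40,0],-1.4]]'
python3 - <<'E'
from cell import manip
from h import *
for n in ("scene","side"):
    c=manip.camera(n);W=cloud(c)
    for nm,cx,yaw in (("idle",[.606,.232],17.4),("live",[.591,-.208],10)):
        r=np.radians(yaw);d=W[...,:2]-cx
        X=d@[np.cos(r),np.sin(r)];Y=d@[-np.sin(r),np.cos(r)]
        m=(W[...,2]>.1)&(W[...,2]<.125)&(abs(X)<.06)&(abs(Y)<.1)
        print(n,nm,m.sum(),'X',np.percentile(X[m],[2,50,98]).round(3) if m.any() else 0,'Y',np.percentile(Y[m],[2,50,98]).round(3) if m.any() else 0)
    cv2.imwrite(f"pics/c_{n}.png",c["image"][100:360,200:440,::-1].repeat(2,0).repeat(2,1))
E
```

```text
time: 5.85
eef_pos: [0.6078, 0.2263, 0.0943]
tcp_rot: [3.106, 0.466, 0.001]
contact_force: [-0.5, -0.7, 0.4]
grip_width: 0.008
time: 6.25
eef_pos: [0.6095, 0.2317, 0.205]
tcp_rot: [-3.102, -0.471, -0.015]
contact_force: [0.2, -0.1, -0.5]
grip_width: 0.007
time: 6.75
eef_pos: [0.5872, 0.028, 0.1988]
tcp_rot: [-3.129, -0.269, 0.001]
contact_force: [-0.1, -0.5, 0.0]
grip_width: 0.003
scene idle 182 X [-0.043  0.003  0.044] Y [0.031 0.038 0.043]
scene live 145 X [-0.048  0.003  0.04 ] Y [0.021 0.032 0.037]
side idle 170 X [-0.043 -0.     0.044] Y [0.032 0.042 0.046]
side live 83 X [-0.049 -0.022  0.005] Y [0.024 0.035 0.041]
```

View pics/c_scene.png

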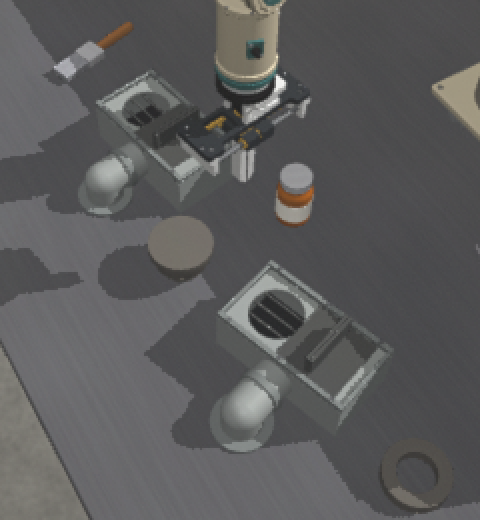

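The idle mouth is fully exposed at (277,313) in the crop, with its tab at about +39 mm. The live gate is still open and the bystanders have not moved. Next is the left (+y) side of the live tab.

```bash
python3 -m crank '[[[-3,-42,0],0],[[-3,-42,0],0],[[-3,-42,0],0],[[-2,-39,0],0],[[0,0,0],0]]' && python3 -m crank '[[[0,0,-30],0],[[0,0,-30],0],[[0,0,-15],0],[[0,0,0],0],[[0,0,0],0]]'
```

```text
time: 7.35
eef_pos: [0.5759, -0.1431, 0.1985]
tcp_rot: [3.128, 0.255, -0.002]
contact_force: [-0.0, -0.3, -1.1]
grip_width: 0.005
time: 7.85
eef_pos: [0.5773, -0.1349, 0.1245]
tcp_rot: [-3.129, -0.271, -0.0]
contact_force: [-0.3, -0.6, 0.2]
grip_width: -0.002
```

```bash
python3 -m crank '[[[0,0,-15],0],[[0,0,-14],0],[[0,0,0],0],[[0,0,0],0]]' && python3 -m crank '[[[2,-8,0],0],[[2,-10,0],0],[[2,-10,0],0],[[2,-10,0],0]]'
```

```text
time: 8.25
eef_pos: [0.577, -0.1363, 0.0957]
tcp_rot: [-3.13, -0.269, -0.0]
contact_force: [-0.4, 0.1, -0.8]
grip_width: 0.004
time: 8.65
eef_pos: [0.5849, -0.1746, 0.0958]
tcp_rot: [-3.129, -0.268, -0.0]
contact_force: [-0.3, 3.3, 2.9]
grip_width: 0.006
```

```bash
python3 -m crank '[[[2,-10,0],0],[[2,-10,0],0],[[2,-10,0],0],[[2,-10,0],0],[[2,-10,0],0]]' && python3 -m crank '[[[1,-8,0],0],[[1,-6,0],0],[[1,-4,0],0],[[0,0,0],0]]' && python3 -m crank '[[[1,-4,0],0],[[0,-4,0],0],[[0,0,0],0],[[0,0,0],0]]'
```

```text
time: 9.15
eef_pos: [0.5944, -0.2254, 0.0953]
tcp_rot: [-3.13, -0.268, 0.002]
contact_force: [-2.1, 2.8, 2.3]
grip_width: 0.008
time: 9.55
eef_pos: [0.5977, -0.2431, 0.0953]
tcp_rot: [3.13, 0.268, -0.001]
contact_force: [-1.9, 2.0, 0.7]
grip_width: 0.004
time: 9.95
eef_pos: [0.5976, -0.2432, 0.0953]
tcp_rot: [-3.121, -0.274, 0.005]
contact_force: [-4.9, 13.5, 6.2]
grip_width: 0.004
```

The live gate has stopped hard at about y = -243, as predicted. I push slightly more to confirm, then retreat.

```bash
python3 -m crank '[[[0,-4,0],0],[[0,0,0],0],[[0,0,0],0]]' && python3 -m crank '[[[-1,8,0],0],[[-2,14,0],0],[[-2,14,0],0],[[0,0,0],0]]' && python3 -m crank '[[[0,0,30],0],[[0,0,40],0],[[0,0,35],0],[[0,0,0],0]]' && python3 -m crank '[[[-20,35,0],0],[[-20,35,0],0],[[-20,35,0],0],[[-20,35,0],0],[[0,0,0],0]]'
python3 - <<'E'
from cell import manip
from h import *
for n in ("scene","side"):
    c=manip.camera(n);W=cloud(c);W0=cloud(np.load(f"pics/{n}0.npz"))
    for nm,cx,yaw in (("idle",[.606,.232],17.4),("live",[.591,-.208],10)):
        r=np.radians(yaw);d=W[...,:2]-cx
        X=d@[np.cos(r),np.sin(r)];Y=d@[-np.sin(r),np.cos(r)]
        m=(W[...,2]>.1)&(W[...,2]<.125)&(abs(X)<.06)&(abs(Y)<.1)
        print(n,nm,m.sum(),'Y',np.percentile(Y[m],[2,50,98]).round(3) if m.any() else 0)
    for nm,x,y,h in (("casting",.675,0,.02),("flange",.574,.455,.01),("jar",.47,.007,.02),("brush",.595,-.485,.008)):
        o=[]
        for w in (W0,W):
            m=(abs(w[...,0]-x)<.07)&(abs(w[...,1]-y)<.07)&(w[...,2]>h)&(w[...,2]<.12)
            o.append(w[m].mean(0).round(3))
        print(n,nm,*o)
    cv2.imwrite(f"pics/d_{n}.png",c["image"][100:360,200:440,::-1].repeat(2,0).repeat(2,1))
E
```

```text
time: 10.25
eef_pos: [0.5976, -0.2432, 0.0954]
tcp_rot: [-3.116, -0.276, 0.006]
contact_force: [-6.6, 19.0, 8.9]
grip_width: 0.003
time: 10.65
eef_pos: [0.5941, -0.2162, 0.0958]
tcp_rot: [-3.129, -0.273, -0.001]
contact_force: [0.1, 0.9, -0.4]
grip_width: 0.006
time: 11.05
eef_pos: [0.5974, -0.2203, 0.206]
tcp_rot: [3.125, 0.266, 0.015]
contact_force: [1.4, -0.7, -0.2]
grip_width: 0.003
time: 11.55
eef_pos: [0.5111, -0.0738, 0.2004]
tcp_rot: [-3.127, -0.279, 0.003]
contact_force: [1.0, 0.0, -0.1]
grip_width: 0.0
scene idle 179 Y [0.03  0.038 0.043]
scene live 150 Y [-0.057 -0.048 -0.043]
scene casting [0.678 0.004 0.063] [0.678 0.004 0.063]
scene flange [0.575 0.456 0.023] [0.575 0.456 0.023]
scene jar [0.478 0.013 0.075] [0.478 0.013 0.075]
scene brush [ 0.606 -0.482  0.017] [ 0.606 -0.483  0.017]
side idle 173 Y [0.031 0.042 0.046]
side live 17 Y [-0.056 -0.049 -0.041]
side casting [0.67  0.007 0.062] [0.67  0.007 0.062]
side flange [0.572 0.459 0.023] [0.572 0.459 0.023]
side jar [0.465 0.017 0.074] [0.465 0.017 0.074]
side brush [ 0.602 -0.48   0.017] [ 0.584 -0.488  0.017]
```

View pics/d_scene.png

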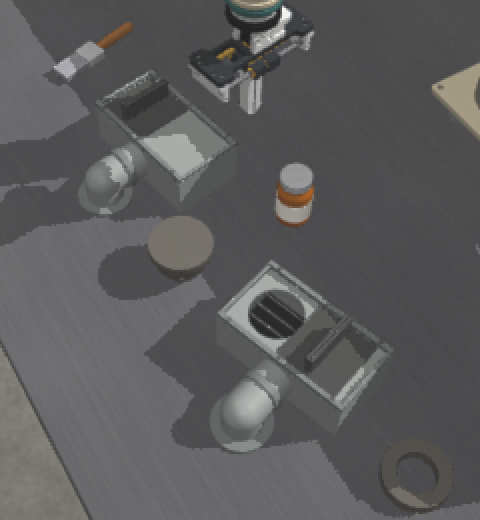

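The live mouth is covered, the idle mouth is open, and the bystanders are where they were. The side-view brush reading is 18 mm off, but the arm is partly hiding it there and the scene view shows it unmoved. Handing in.

```bash
python3 -m crank '[[[0,0,0],0],[[0,0,0],0],[[0,0,0],0]]' && python3 -c "
from cell import manip
manip.job_done()"
```

```text
time: 11.95
eef_pos: [0.5141, -0.0797, 0.2002]
tcp_rot: [3.13, 0.265, -0.0]
contact_force: [-0.3, 1.2, -0.9]
grip_width: 0.007
the job is handed in; nothing more can be done
```

The dust extraction is switched over: I pushed the shut gate fully open first, then pushed the other fully shut. Each was a push with closed fingertips on one face of the tab, and I handed the job in at about 12 s of the 48 s allowed.

- **Gates:** each gate reached its hard stop, with about 20 N on the tool and no further movement. Depth readings afterwards put the opened gate's tab at about +38 to +42 mm (nominal +40). The shut gate's tab read about -48 to -49 mm (nominal -50).
- **Robot:** the gripper was clear of everything, at z = 0.20 m, when I handed in.
- **Bystanders:** the casting, flange and jar read the same in both views before and after. The brush was unmoved to within 1 mm in the scene view.
- **One check disagreed:** the side view put the brush about 18 mm from its starting reading. I put this down to the arm partly hiding it and did not take another side view with the arm out of the way. The arm never worked near the brush.

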